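# Reset the donor table

## Task

Get the blood-donation table ready for the next donor: put the large steel jar, the small steel jar, the plaster carton and the square blue tube carrier each into the low grey holder made to its own size and shape, standing upright and seated flat on the holder's floor. Set them down gently rather than dropping them, knock none of them over, and leave the steel bowl and the roll of tape where they are.

Things in the scene. Friction and masses are not known exactly. Their poses are not given: they have to be found in the camera images.
- jar_large_mid (a point): The large lidded dressing jar, plain brushed metal, round and straight-sided, its lid flush with the sides, 58 mm across and 80 mm tall, loose, standing on the table. This point is its centre, on the axis, 40 mm above its underside; z is its axis, pointing up. Belongs in holder_large_round.
- jar_small_mid (a point): The small lidded dressing jar, same metal and shape, 40 mm across and 70 mm tall, loose, standing on the table. This point is its centre, on the axis, 35 mm above its underside; z is its axis, pointing up. Belongs in holder_small_round.
- carton_mid (a point): Closed white plaster carton with a blue band, standing upright, loose: 66 mm along its x, 36 mm along its y, 80 mm tall. This point is its centre, 40 mm above its underside. Belongs in holder_oblong, either way round.
- carrier_mid (a point): Square blue tube carrier, loose, a frame of 50 mm by 50 mm (along its x and y) and 60 mm tall (grip it by these sides), with four capped tubes (purple and yellow caps) fixed in it, whose caps reach 80 mm above its underside. This point is on its middle axis, 40 mm above its underside. Belongs in holder_square, any quarter turn.
- holder_large_round: The large round holder, 78 mm across outside, pocket 70 mm across. Moulded grey plastic, fixed to the table. Origin: centre of its underside, on the table; z up. Floor 3 mm thick, outer wall 4 mm thick, rim 15 mm above the table, so the pocket is 12 mm deep, 6 mm larger all round than the thing it is made for (large jar).
- holder_small_round: The small round holder, 60 mm across outside, pocket 52 mm across. Moulded grey plastic, fixed to the table. Origin: centre of its underside, on the table; z up. Floor 3 mm thick, outer wall 4 mm thick, rim 15 mm above the table, so the pocket is 12 mm deep, 6 mm larger all round than the thing it is made for (small jar).
- holder_oblong: The oblong holder, 86 mm along its x and 56 mm along its y outside, pocket 78 mm by 48 mm. Moulded grey plastic, fixed to the table. Origin: centre of its underside, on the table; z up. Floor 3 mm thick, outer wall 4 mm thick, rim 15 mm above the table, so the pocket is 12 mm deep, 6 mm larger all round than the thing it is made for (carton).
- holder_square: The square holder, 70 mm by 70 mm (along its x and y) outside, pocket 62 mm by 62 mm. Moulded grey plastic, fixed to the table. Origin: centre of its underside, on the table; z up. Floor 3 mm thick, outer wall 4 mm thick, rim 15 mm above the table, so the pocket is 12 mm deep, 6 mm larger all round than the thing it is made for (tube carrier).
- bowl: A bystander, to be left alone: loose round steel bowl, 86 mm across the rim, 32 mm high. Origin: centre of its underside.
- tape: A bystander, to be left alone: loose roll of white tape lying flat, 68 mm across, 40 mm hole, 25 mm high. Origin: centre of its underside.
Things that resemble listed ones, but are neither listed nor needed, are in the scene too. What is shaped like the part that bears jar_large_mid but brown or red is not meant. Leave any red look-alike of the part that bears carrier_mid alone.

How it is judged (in metres and radians):
At the end, for the whole second after the job is handed in: Each of the four things stands in its own holder: its axis within 12 mm of the holder's centre, its underside within 4 mm of the holder's floor, upright within 0.1 rad, at rest (under 20 mm/s) and released (horizontal distance between jar_large_mid and holder_large_round below 0.012 m and z of jar_large_mid in the frame of holder_large_round between 0.039 and 0.047 m and angle between each of jar_large_mid, jar_small_mid, carton_mid, carrier_mid's own z axis and vertical below 0.1 rad and linear speed of each of jar_large, jar_small, carton, carrier below 0.02 m/s and contact force between the fingers and jar_large below 0.1 N and horizontal distance between jar_small_mid and holder_small_round below 0.012 m and z of jar_small_mid in the frame of holder_small_round between 0.034 and 0.042 m and contact force between the fingers and jar_small below 0.1 N and horizontal distance between carton_mid and holder_oblong below 0.012 m and z of carton_mid in the frame of holder_oblong between 0.039 and 0.047 m and contact force between the fingers and carton below 0.1 N and horizontal distance between carrier_mid and holder_square below 0.012 m and z of carrier_mid in the frame of holder_square between 0.039 and 0.047 m and contact force between the fingers and carrier below 0.1 N); the robot touches nothing.
It fails at once if a thing was dropped or thrown (moving faster than 0.7 m/s with no finger on it) ((linear speed of jar_large above 0.7 m/s and contact force between the fingers and jar_large below 0.01 N) or (linear speed of jar_small above 0.7 m/s and contact force between the fingers and jar_small below 0.01 N) or (linear speed of carton above 0.7 m/s and contact force between the fingers and carton below 0.01 N) or (linear speed of carrier above 0.7 m/s and contact force between the fingers and carrier below 0.01 N)).
It fails at once if a thing to be put away was knocked over (angle between any of jar_large_mid, jar_small_mid, carton_mid, carrier_mid's own z axis and vertical above 0.9 rad).
It fails at once if the steel bowl was shifted by more than 30 mm (distance of bowl from where it was at the start of the episode above 0.03 m).
It fails at once if the tape roll was shifted by more than 30 mm (distance of tape from where it was at the start of the episode above 0.03 m).
It also fails if it takes over 99 s, if anything falls off the work surface, if the arm or the gripper's body presses on something with over 40 N, if the wrist force passes 120 N, or if a joint passes its speed limit or range.

## Robot

A 6-joint arm with a two-finger parallel gripper is mounted at the origin on the work surface. World frame = base frame: x ahead of the robot, y to its left, z up, the work surface at z = 0. Lengths are in mm, angles in rad, forces in N, time in s.
With the tool pointing down it reaches from about 350 to 975 mm from the base axis. Payload 7.1 kg.
Tool frame: the origin (TCP) lies at the very end of the fingers, on their centre line; the grasp point (between the pads) lies 19 mm behind it (ctrl.grasp_offset is the distance from the TCP to the grasp point, in mm); z points along the fingers, y is the line along which they close (so a half turn about z gives the same grasp; the last joint's range is limited). The gripper opens to 88 mm and grips with 3 to 60 N. Pads are 20 mm wide; open, the fingers measure 115 mm over their backs; the gripper's body (75 mm by 178 mm) begins 61 mm behind the grasp point.
Start: joints at [1.212, 0.423, 1.63, -0, 1.089, -0.019], TCP at [208.279, 589.258, 222.675] pointing down, gripper open.
Joint ranges: [-3, 3], [-0.9, 2.11], [0.09, 2.58], [-1.31, 4.45], [0.11, 2.69], [-2.54, 2.54]. Speed limits (rad/s): [2.39, 2.39, 3.01, 3.14, 3.14, 3.14].

## Interface

Orientations are given as a rotation vector (axis times angle).
In Python, from workcell import ctrl, viewer, ticket, models gives the robot as it stands.
- The arm moves only by the tool play_rows, never from a script. Its arguments are lists of equal length, an entry for each row: "dp": the shift along the world's x, y, z in mm, a list of three; "yaw": the turn about the world's z in degrees. In form: {"dp": [[tx, ty, tz], ...], "yaw": [yaw, ...]}. A call has 1 to 8 rows; each row shifts and turns the commanded pose from where the row before left it; what a row does not reach is not made up. A row lasts 1/12 s, in which the tool goes at most 41.7 mm and 7.16 degrees, less where a joint would pass 70% of its speed; a pose out of reach is approached as far as the arm can. A call is refused whole if a number of a shift passes 41.7 or a number of a turn 7.16, either way. A call with a gripper value outside its range is refused whole. "gripper" is the closure, from 0 (fully open) to 1 (shut), set as the call begins (left out, the last holds). The fingers move at their own pace and stop on an object; the grip force is fixed at half the most. Time passes only in rows, so rows that do not move let the fingers close. It gives the time, the measured TCP pose, the force, the opening and the grip force at its end, in the units of the state.
- ctrl.get_obs(): the state, without advancing time (a new reading comes with each control period).
- viewer.get_image(name): name is "scene" or "top" or "wrist"; returns a dict with "pixels" (480x640x3 uint8, red, green, blue), "range_z" (480x640 float32, mm along the optical axis (not along the pixel's ray), 0 where there is no reading), "fx", "fy", "cx", "cy" (pixels), "T" (4x4, takes a point from camera to world coordinates); the wrist camera has in their place "hand_eye" (4x4, takes a point from camera to tool coordinates, whose origin is the TCP and whose axes are the flange's). Camera axes: x right, y up, looking along -z (the intrinsics and any distortion apply to the point x, -y, -z); pixel columns grow to the right and rows downward; lengths in mm; the calibration is good to about 2 mm. The wrist camera is an equidistant fisheye: a pixel r from the principal point sees the ray r / f radians off the axis. A picture is of the moment at which its call begins: read the wrist's pose just before it.
- ticket.close_job(): hands the job in; it is judged then, once.
Trained networks look in a picture, given as the dict that the camera call returned (one of the last four; its "shot" number tells which), for a name from the list of things; names that differ only in an ending like _2 or _b are one class to them, and where a whole thing is asked for, a point or a joint stands for the part that bears it (a point fixed in the world has none). Each returns a list of dicts, best first, with "conf" (0 to 1); they miss things now and then, are a little off and sometimes report something else, mostly with a low value. They report only what shows in the picture. A call takes as long as a camera call. They do not tell look-alikes from the thing itself.
- models.look_for(picture, name): "bbox" ([centre column, centre row, width, height] in pixels, round what is visible of it).
- models.landmark_of(picture, name): "location" ([column, row] in pixels: a listed point, or the origin of a listed thing).
The state is a dict: "t": time; "qpos": joint angles; "qvel": joint speeds; "joint_torque": joint torques, N m; "ee_pos": TCP position; "orientation": TCP orientation; "ft_force": force on the tool from outside, world axes, zero at the start; "moment": the same for the moment, N m; "width": finger opening in mm; "grasp_force": force on a finger pad.
Only numpy, scipy, OpenCV 4.12 (cv2) and the standard library are available. Lean on these libraries where they do the work, as an engineer would, in place of code of your own. Each camera call takes 0.05 s, during which the arm holds its last target. There are 200 camera calls.

## Working session

There is one attempt and no reset: what is moved stays moved. The work goes in short steps, Python scripts to look and compute and a tool call to move; the robot and the scene stay as the last step left them, time stands still between calls to the robot, and variables do not carry over. Pictures are saved under pics/ and viewed, at most 14 in all, crops included, and the job is handed in when it is done.

Besides the shell and the picture viewer there is one more tool, called after "Call:" as a command line: name --pt "numbers of a row" for each row, then --argument value for the rest. play_rows: Moves the arm, as the interface text tells. Its arguments: {"type":"object","properties":{"dp":{"type":"array"},"yaw":{"type":"array"},"gripper":{"type":"number"}},"required":["dp","yaw"]}

```bash
mkdir -p pics; cat > h.py <<'E'
from workcell import ctrl, viewer, ticket, models
import numpy as np, cv2
def w(im,u,v,z=None):
    "pixel->world; by depth (z None) or on plane z"
    d=np.array([(u-im['cx'])/im['fx'],-(v-im['cy'])/im['fy'],-1.]);T=np.array(im['T'])
    r=T[:3,:3]@d;o=T[:3,3]
    s=im['range_z'][int(round(v)),int(round(u))] if z is None else (z-o[2])/r[2]
    return o+s*r
def cloud(im):
    v,u=np.mgrid[:480,:640];D=im['range_z'].astype(float)
    P=np.stack([(u-im['cx'])/im['fx']*D,-(v-im['cy'])/im['fy']*D,-D],-1)
    T=np.array(im['T']);W=P@T[:3,:3].T+T[:3,3];W[D==0]=np.nan;return W
def save(im,n): cv2.imwrite('pics/'+n,cv2.cvtColor(im['pixels'],cv2.COLOR_RGB2BGR))
E
python3 - <<'E'
from h import *
o=ctrl.get_obs();print(o['t'],o['ee_pos'],o['orientation'],o['width'],ctrl.grasp_offset)
H=dict(jar_large_mid=40,jar_small_mid=35,carton_mid=40,carrier_mid=40,holder_large_round=0,holder_small_round=0,holder_oblong=0,holder_square=0,bowl=0,tape=0)
for c in ('top','scene'):
    im=viewer.get_image(c);save(im,c+'.png');print(c,np.array(im['T'])[:3,3].round(),im['fx'])
    for n,z in H.items():
        for r in models.landmark_of(im,n)[:4]:
            u,v=r['location'];print(n,round(r['conf'],2),np.round([u,v]),w(im,u,v,z).round()[:2])
E
```

```text
0.0 [208.08231736 588.74494385 221.91550292] [-5.31167709e-01 -3.09607662e+00  2.35338688e-03] 87.63666071143903 18.700000000000003
top [ 351.  -30. 1095.] 550.0001954317003
jar_large_mid 0.89 [457. 333.] [ 337. -310.]
jar_large_mid 0.56 [458. 270.] [ 458. -315.]
jar_large_mid 0.56 [510. 274.] [ 452. -415.]
jar_large_mid 0.45 [134. 186.] [605. 320.]
jar_small_mid 0.63 [286. 275.] [439.  19.]
carton_mid 0.84 [457. 202.] [ 591. -314.]
carrier_mid 0.93 [379. 186.] [ 620. -160.]
carrier_mid 0.66 [134. 184.] [610. 322.]
carrier_mid 0.59 [425. 152.] [ 691. -251.]
holder_large_round 0.56 [307. 178.] [641. -16.]
holder_small_round 0.66 [228. 184.] [624. 145.]
holder_oblong 0.78 [132. 186.] [613. 338.]
holder_square 0.65 [374. 267.] [ 463. -156.]
bowl 0.72 [223. 277.] [434. 144.]
tape 0.95 [129. 258.] [467. 332.]
scene [1016.  143.  797.] 482.3065086490467
jar_large_mid 0.9 [148. 183.] [ 451. -416.]
jar_large_mid 0.79 [216. 158.] [ 335. -312.]
jar_large_mid 0.69 [190. 196.] [ 455. -313.]
jar_large_mid 0.64 [505. 293.] [487. 334.]
jar_small_mid 0.66 [346. 230.] [435.  19.]
carton_mid 0.78 [156. 248.] [ 596. -314.]
carrier_mid 0.68 [227. 280.] [ 619. -156.]
carrier_mid 0.66 [163. 298.] [ 690. -249.]
carrier_mid 0.66 [297. 322.] [659.  -5.]
holder_large_round 0.8 [297. 319.] [636. -15.]
holder_small_round 0.76 [386. 345.] [634. 152.]
holder_small_round 0.17 [295. 320.] [638. -18.]
holder_oblong 0.58 [494. 367.] [616. 341.]
holder_square 0.88 [263. 228.] [ 457. -153.]
holder_square 0.51 [384. 340.] [627. 147.]
bowl 0.97 [406. 253.] [427. 145.]
bowl 0.27 [387. 343.] [630. 153.]
tape 0.76 [505. 292.] [457. 344.]
```

View pics/top.png

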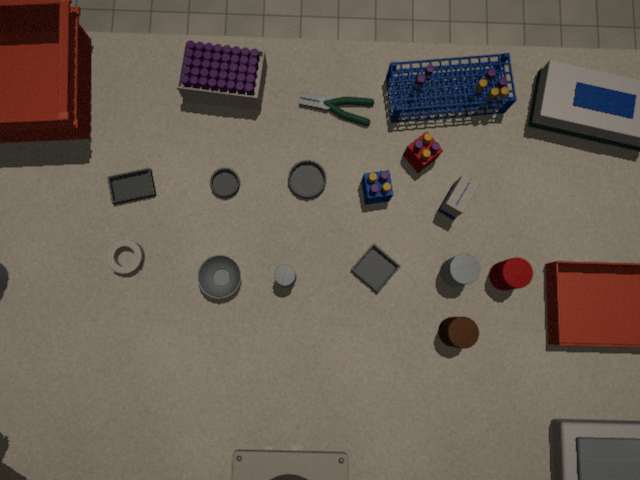

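View pics/scene.png

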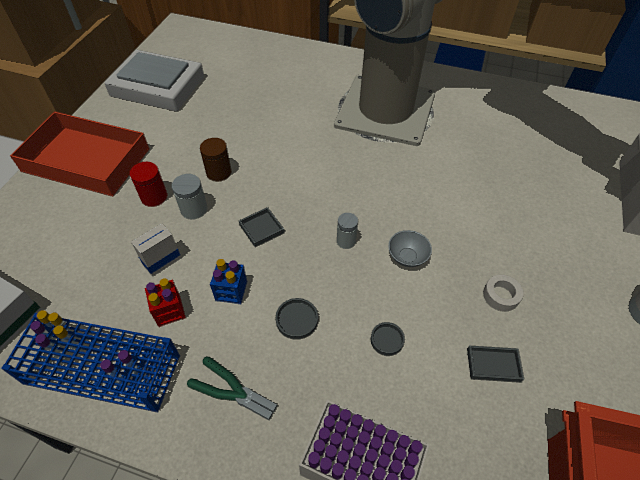

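The top view shows the steel large jar at (463,270), the small jar at (286,275), the carton at (457,202), and the blue carrier at (378,187). The red and brown look-alikes are separate. The holders are at (307,179), (225,183), (132,186) and (375,268). Next I measure centres and yaws from the depth data.

```bash
python3 - <<'E'
from h import *
C=dict(jarL=(458,-315,60,100,50),jarS=(438,19,50,90,45),carton=(593,-314,65,95,60),carrier=(620,-158,45,95,50),
 hL=(640,-16,6,22,60),hS=(629,149,6,22,50),hO=(614,339,6,22,65),hQ=(460,-155,6,22,60),bowl=(430,145,18,45,65),tape=(465,335,15,35,55))
for cam in ('top','scene'):
    im=viewer.get_image(cam);W=cloud(im)
    for n,(x,y,lo,hi,r) in C.items():
        if 'h'==n[0]: lo,hi=9,22
        m=(W[...,2]>lo)&(W[...,2]<hi)&(np.hypot(W[...,0]-x,W[...,1]-y)<r)
        P=W[m]
        if n in('jarL','jarS','carton'): P=P[P[:,2]>np.percentile(P[:,2],95)-6]
        if len(P)<5: print(cam,n,len(P));continue
        (c,s,a)=cv2.minAreaRect(P[:,:2].astype(np.float32));cc,rr=cv2.minEnclosingCircle(P[:,:2].astype(np.float32))
        print(cam,n,len(P),'rect',np.round(c),np.round(s),round(a),'circ',np.round(cc),round(rr),'z',P[:,2].mean().round(),P[:,2].max().round())
E
```

```text
top jarL 723 rect [ 456. -316.] [56. 58.] 2 circ [ 456. -316.] 29 z 80.0 87.0
top jarS 324 rect [436.  18.] [38. 37.] 2 circ [435.  18.] 20 z 70.0 76.0
top carton 604 rect [ 598. -313.] [36. 66.] 60 circ [ 598. -313.] 37 z 81.0 86.0
top carrier 681 rect [ 618. -156.] [52. 51.] 9 circ [ 618. -156.] 36 z 67.0 85.0
top hL 266 rect [636. -17.] [77. 77.] 1 circ [637. -18.] 40 z 14.0 21.0
top hS 207 rect [624. 149.] [59. 59.] 52 circ [624. 149.] 30 z 14.0 21.0
top hO 368 rect [612. 336.] [57. 87.] 14 circ [611. 335.] 50 z 14.0 20.0
top hQ 291 rect [ 460. -158.] [70. 70.] 51 circ [ 460. -158.] 48 z 15.0 20.0
top bowl 614 rect [433. 146.] [84. 84.] 3 circ [433. 147.] 43 z 27.0 39.0
top tape 691 rect [468. 334.] [67. 66.] 35 circ [467. 334.] 34 z 25.0 32.0
scene jarL 497 rect [ 457. -313.] [58. 57.] 74 circ [ 458. -313.] 31 z 80.0 84.0
scene jarS 268 rect [438.  22.] [40. 38.] 25 circ [437.  22.] 21 z 70.0 73.0
scene carton 609 rect [ 599. -312.] [40. 66.] 60 circ [ 600. -311.] 37 z 80.0 84.0
scene carrier 767 rect [ 619. -154.] [52. 51.] 10 circ [ 619. -153.] 35 z 67.0 84.0
scene hL 353 rect [638. -14.] [77. 77.] 9 circ [638. -15.] 39 z 14.0 19.0
scene hS 291 rect [626. 152.] [60. 59.] 13 circ [625. 152.] 31 z 14.0 19.0
scene hO 517 rect [613. 338.] [57. 87.] 14 circ [613. 338.] 50 z 14.0 19.0
scene hQ 328 rect [ 460. -155.] [73. 72.] 50 circ [ 461. -155.] 48 z 14.0 19.0
scene bowl 550 rect [434. 149.] [85. 84.] 8 circ [433. 148.] 44 z 27.0 36.0
scene tape 744 rect [469. 337.] [67. 68.] 69 circ [469. 337.] 35 z 24.0 30.0
```

The two cameras agree to about 3 mm and the sizes match. I'll start with the small jar.

Call:
play_rows --pt "14.3 -35.6 0" --pt "14.3 -35.6 0" --pt "14.3 -35.6 0" --pt "14.3 -35.6 0" --pt "14.3 -35.6 0" --pt "14.3 -35.6 0" --pt "14.3 -35.6 0" --pt "14.3 -35.6 0" --yaw '[0, 0, 0, 0, 0, 0, 0, 0]' --gripper 0

```text
t: 1.87
ee_pos: [323.0, 302.9, 222.9]
orientation: [0.53, 3.096, 0.001]
ft_force: [0.2, 0.7, 0.1]
width: 87.4
grasp_force: 0.0
```

Call:
play_rows --pt "14.3 -35.6 0" --pt "14.3 -35.6 0" --pt "14.3 -35.6 0" --pt "14.3 -35.6 0" --pt "14.3 -35.6 0" --pt "14.3 -35.6 0" --pt "14.3 -35.6 0" --pt "14.3 -35.6 0" --yaw '[0, 0, 0, 0, 0, 0, 0, 0]'

```text
t: 2.53
ee_pos: [437.5, 17.7, 223.0]
orientation: [0.531, 3.096, 0.0]
ft_force: [0.6, 1.5, -0.4]
width: 87.9
grasp_force: 0.0
```

Call:
play_rows --pt "0 0 0" --pt "0 0 0" --yaw '[0, 0]'

```text
t: 2.7
ee_pos: [437.6, 18.0, 222.7]
orientation: [0.538, 3.095, 0.0]
ft_force: [-1.2, 0.3, -0.3]
width: 88.1
grasp_force: 0.0
```

```bash
cat >> h.py <<'E'
from scipy.spatial.transform import Rotation as R
def wcloud():
    o=ctrl.get_obs();im=viewer.get_image('wrist')
    v,u=np.mgrid[:480,:640];a=(u-im['cx'])/im['fx'];b=(v-im['cy'])/im['fy'];t=np.hypot(a,b)
    D=im['range_z'].astype(float);k=np.tan(np.minimum(t,1.5))/np.maximum(t,1e-9)
    P=np.stack([a*k*D,-b*k*D,-D],-1);H=np.array(im['hand_eye']);P=P@H[:3,:3].T+H[:3,3]
    W=P@R.from_rotvec(o['orientation']).as_matrix().T+o['ee_pos'];W[(D==0)|(t>1.2)]=np.nan
    return im,W
def fit(W,x,y,lo,hi,r):
    P=W[(W[...,2]>lo)&(W[...,2]<hi)&(np.hypot(W[...,0]-x,W[...,1]-y)<r)]
    if len(P)<5: return len(P)
    P=P.astype(np.float32);c,s,a=cv2.minAreaRect(P[:,:2]);return len(P),np.round(c),np.round(s),round(a),P[:,2].mean().round()
E
python3 - <<'E'
from h import *
im,W=wcloud();save(im,'w1.png');print(fit(W,437,20,62,80,40),fit(W,625,150,9,22,50),fit(W,433,147,18,45,65))
E
```

```text
Traceback (most recent call last):
  File "h.py", line 25, in fit
    P=P.astype(np.float32);c,s,a=cv2.minAreaRect(P[:,:2]);return len(P),np.round(c),np.round(s),round(a),P[:,2].mean().round()
                                 ~~~~~~~~~~~~~~~^^^^^^^^^
cv2.error: OpenCV(4.12.0) /io/opencv/modules/imgproc/src/convhull.cpp:143: error: (-215:Assertion failed) total >= 0 && (depth == CV_32F || depth == CV_32S) in function 'convexHull'
```

View pics/w1.png

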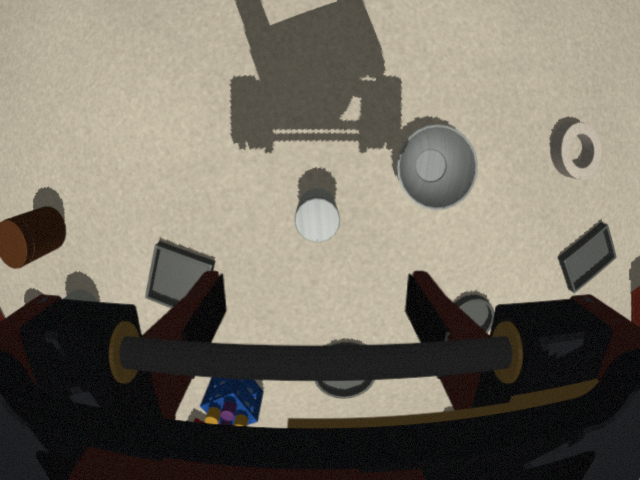

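The wrist picture shows the jar lid at about (317,220), centred between the fingers at columns 215 and 410, with nothing near it.

```bash
sed -i 's/cv2.minAreaRect(P\[:,:2\])/cv2.minAreaRect(np.ascontiguousarray(P[:,:2]))/' h.py
python3 - <<'E'
from h import *
im,W=wcloud();print(fit(W,437,20,62,80,40),fit(W,625,150,9,22,50),fit(W,433,147,18,45,65))
E
```

```text
(1610, array([436.,  20.]), array([38., 40.]), 70, np.float32(69.0)) (258, array([616., 164.]), array([58., 25.]), 29, np.float32(14.0)) (2177, array([434., 147.]), array([84., 85.]), 79, np.float32(27.0))
```

Call:
play_rows --pt "0 0 -40" --pt "0 0 -40" --pt "0 0 -40" --pt "0 0 -40" --pt "0 0 -25" --pt "0 0 -10" --pt "0 0 0" --yaw '[0, 0, 0, 0, 0, 0, 0]'

```text
t: 3.38
ee_pos: [435.2, 20.9, 26.0]
orientation: [-0.527, -3.092, 0.001]
ft_force: [-0.3, 0.6, 0.3]
width: 87.6
grasp_force: 0.0
```

Call:
play_rows --pt "0 0 0" --pt "0 0 0" --pt "0 0 0" --pt "0 0 0" --pt "0 0 0" --pt "0 0 0" --pt "0 0 0" --pt "0 0 0" --yaw '[0, 0, 0, 0, 0, 0, 0, 0]' --gripper 1

```text
t: 4.05
ee_pos: [437.3, 19.6, 27.9]
orientation: [0.531, 3.096, 0.0]
ft_force: [0.2, 0.6, 4.7]
width: 39.8
grasp_force: 30.0
```

Call:
play_rows --pt "0 0 15" --pt "0 0 30" --pt "31.3 21.8 15" --pt "31.3 21.8 0" --pt "31.3 21.8 0" --pt "31.3 21.8 0" --pt "31.3 21.8 0" --pt "31.3 21.8 0" --yaw '[0, 0, 0, 0, 0, 0, 0, 0]'

```text
t: 4.72
ee_pos: [625.8, 151.6, 87.4]
orientation: [-0.531, -3.096, 0.0]
ft_force: [0.2, -0.2, -0.9]
width: 39.8
grasp_force: 30.0
```

Call:
play_rows --pt "0 0 0" --pt "0 0 0" --yaw '[0, 0]'

```text
t: 4.88
ee_pos: [625.8, 151.5, 87.1]
orientation: [0.529, 3.097, 0.0]
ft_force: [0.5, -0.0, -2.0]
width: 39.9
grasp_force: 30.0
```

```bash
python3 - <<'E'
from h import *
o=ctrl.get_obs();print(o['ee_pos'],o['width'])
im,W=wcloud();print('wrist hS',fit(W,625,150,9,20,40))
for c in('top','scene'):
    W=cloud(viewer.get_image(c));print(c,fit(W,625,150,9,20,40))
E
```

```text
[625.75740561 151.49412457  87.05147606] 39.910387891483566
wrist hS (1157, array([617., 152.]), array([60., 44.]), 73, np.float32(14.0))
top (46, array([617., 129.]), array([19., 53.]), 70, np.float32(14.0))
scene (205, array([631., 152.]), array([59., 50.]), 89, np.float32(14.0))
```

Call:
play_rows --pt "0 0 -25" --pt "0 0 -15" --pt "0 0 -8" --pt "0 0 -5" --pt "0 0 -3" --pt "0 0 -1" --pt "0 0 0" --yaw '[0, 0, 0, 0, 0, 0, 0]'

```text
t: 5.62
ee_pos: [625.0, 150.3, 31.2]
orientation: [0.531, 3.096, 0.0]
ft_force: [1.1, 0.3, -1.4]
width: 39.5
grasp_force: 30.0
```

Call:
play_rows --pt "0 0 0" --pt "0 0 0" --pt "0 0 0" --pt "0 0 0" --pt "0 0 0" --pt "0 0 0" --yaw '[0, 0, 0, 0, 0, 0]' --gripper 0

```text
t: 6.12
ee_pos: [625.0, 150.5, 30.8]
orientation: [0.531, 3.096, 0.0]
ft_force: [0.5, -0.4, -0.7]
width: 75.9
grasp_force: 0.0
```

Call:
play_rows --pt "0 0 10" --pt "0 0 30" --pt "0 0 40" --pt "0 0 40" --pt "0 0 0" --yaw '[0, 0, 0, 0, 0]'

```text
t: 6.53
ee_pos: [629.6, 151.5, 159.6]
orientation: [0.529, 3.085, 0.008]
ft_force: [0.6, 0.3, 0.1]
width: 88.0
grasp_force: 0.0
```

Call:
play_rows --pt "-14 -38.7 0" --pt "-14 -38.7 0" --pt "-14 -38.7 0" --pt "-14 -38.7 0" --pt "-14 -38.7 0" --pt "-14 -38.7 0" --pt "-14 -38.7 0" --pt "-14 -38.7 0" --yaw '[-5, -5, -5, -5, -5, -5, -5, 0]'

```text
t: 7.2
ee_pos: [512.1, -160.8, 151.4]
orientation: [1.443, 2.789, 0.0]
ft_force: [0.6, -0.8, 0.6]
width: 88.0
grasp_force: 0.0
```

Call:
play_rows --pt "-14 -38.7 0" --pt "-14 -38.7 0" --pt "-14 -38.7 0" --pt "-14 -38.7 0" --pt "0 0 0" --pt "0 0 0" --yaw '[0, 0, 0, 0, 0, 0]'

```text
t: 7.7
ee_pos: [456.1, -315.9, 151.2]
orientation: [1.443, 2.789, -0.0]
ft_force: [-0.3, 1.0, 0.2]
width: 88.0
grasp_force: 0.0
```

```bash
python3 - <<'E'
from h import *
o=ctrl.get_obs();print(o['ee_pos'],o['orientation'],o['width'],o['qpos'])
im,W=wcloud();print('wrist jarL',fit(W,457,-314,74,86,40))
for c in('top','scene'):
    W=cloud(viewer.get_image(c));print(c,'jarS',fit(W,625,150,64,82,40))
E
```

```text
[ 456.13605286 -315.89157565  151.17913423] [ 1.44319923e+00  2.78948244e+00 -1.08325094e-04] 88.01296093784116 [-6.27185367e-01  4.16305286e-01  1.83882229e+00  8.26690958e-05
  8.85578391e-01 -1.24313762e+00]
wrist jarL (5710, array([ 456., -316.]), array([56., 58.]), 33, np.float32(79.0))
top jarS (351, array([623., 149.]), array([38., 39.]), 89, np.float32(73.0))
scene jarS (448, array([625., 152.]), array([39., 39.]), 85, np.float32(72.0))
```

Call:
play_rows --pt "0 0 -30" --pt "0 0 -40" --pt "0 0 -30" --pt "0 0 -15" --pt "0 0 -5" --pt "0 0 0" --yaw '[0, 0, 0, 0, 0, 0]'

```text
t: 8.35
ee_pos: [456.8, -312.1, 29.6]
orientation: [-1.433, -2.792, -0.001]
ft_force: [0.5, -0.1, 0.4]
width: 87.8
grasp_force: 0.0
```

Call:
play_rows --pt "0 0 0" --pt "0 0 0" --pt "0 0 0" --pt "0 0 0" --pt "0 0 0" --pt "0 0 0" --yaw '[0, 0, 0, 0, 0, 0]' --gripper 1

```text
t: 8.85
ee_pos: [457.3, -314.3, 31.6]
orientation: [1.437, 2.792, -0.0]
ft_force: [0.0, 0.9, 5.7]
width: 57.8
grasp_force: 30.0
```

Call:
play_rows --pt "0 0 15" --pt "0 0 35" --pt "0 0 35" --pt "0 0 15" --yaw '[0, 0, 0, 0]'

```text
t: 9.18
ee_pos: [458.1, -314.9, 134.3]
orientation: [1.436, 2.79, -0.001]
ft_force: [0.7, -0.6, -1.6]
width: 57.6
grasp_force: 30.0
```

Call:
play_rows --pt "22.5 37.2 0" --pt "22.5 37.2 0" --pt "22.5 37.2 0" --pt "22.5 37.2 0" --pt "22.5 37.2 0" --pt "22.5 37.2 0" --pt "22.5 37.2 0" --pt "22.5 37.2 0" --yaw '[0, 0, 0, 0, 0, 0, 0, 0]'

```text
t: 9.85
ee_pos: [629.7, -26.8, 130.5]
orientation: [-1.438, -2.793, 0.0]
ft_force: [1.3, -1.4, -1.9]
width: 57.5
grasp_force: 30.0
```

Call:
play_rows --pt "0 0 -15" --pt "0 0 -30" --pt "0 0 -25" --pt "0 0 -12" --pt "0 0 -7" --pt "0 0 -5" --pt "0 0 -2" --pt "0 0 0" --yaw '[0, 0, 0, 0, 0, 0, 0, 0]'

```text
t: 10.52
ee_pos: [629.1, -30.2, 38.4]
orientation: [-1.437, -2.794, 0.003]
ft_force: [-11.4, -4.4, 28.8]
width: 57.6
grasp_force: 30.0
```

The move stopped about 13 mm short, and the jar is resting on the rim. I'll lift it and correct.

Call:
play_rows --pt "0 0 10" --pt "0 0 20" --pt "0 0 10" --pt "0 0 0" --yaw '[0, 0, 0, 0]'

```text
t: 10.85
ee_pos: [631.4, -29.1, 77.4]
orientation: [1.436, 2.789, 0.003]
ft_force: [0.1, 0.2, -1.2]
width: 58.1
grasp_force: 30.0
```

```bash
python3 - <<'E'
from h import *
print(ctrl.get_obs()['ee_pos'].round(1) if hasattr(ctrl.get_obs()['ee_pos'],'round') else ctrl.get_obs()['ee_pos'])
for c in('top','scene'):
    im=viewer.get_image(c);W=cloud(im);save(im,c+'2.png');print(c,'hL',fit(W,637,-16,9,20,50),'jarbottom', fit(W,632,-25,38,60,34))
im,W=wcloud();save(im,'w2.png');print(fit(W,637,-16,9,20,50))
E
```

```text
[631.4 -29.1  77.4]
top hL 0 jarbottom 0
scene hL (224, array([648., -11.]), array([55., 78.]), 19, np.float32(14.0)) jarbottom (16, array([651., -25.]), array([ 8., 44.]), 1, np.float32(56.0))
(1395, array([634.,  -1.]), array([77., 47.]), 10, np.float32(14.0))
```

View pics/w2.png

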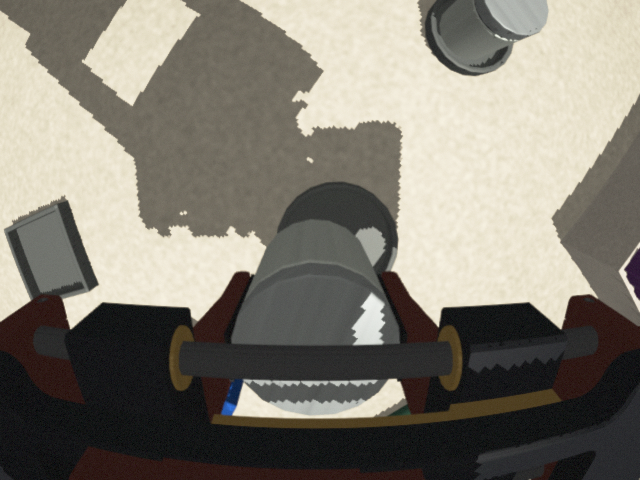

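The picture shows the jar still upright in the fingers, with the small jar seated in its holder at (475,40). I'll take a steadier pose reading.

Call:
play_rows --pt "0 0 0" --pt "0 0 0" --yaw '[0, 0]'

```text
t: 11.17
ee_pos: [628.7, -28.7, 73.6]
orientation: [-1.437, -2.792, 0.001]
ft_force: [0.1, -0.2, -2.0]
width: 57.7
grasp_force: 30.0
```

Call:
play_rows --pt "0 0 0" --pt "0 0 0" --yaw '[0, 0]'

```text
t: 11.33
ee_pos: [629.0, -28.7, 74.1]
orientation: [-1.437, -2.793, 0.001]
ft_force: [-0.0, -0.2, -1.5]
width: 57.8
grasp_force: 30.0
```

```bash
python3 - <<'E'
from h import *
for i in range(3):
    im,W=wcloud();print(np.round(ctrl.get_obs()['ee_pos'],1))
print('jar side', fit(W,631,-28,30,58,34))
E
```

```text
[629.2 -28.7  74.2]
[629.2 -28.7  74.3]
[629.3 -28.7  74.4]
jar side (217, array([615., -10.]), array([51., 16.]), 33, np.float32(55.0))
```

Call:
play_rows --pt "8 12.7 0" --pt "0 0 0" --pt "0 0 -20" --pt "0 0 -10" --pt "0 0 -5" --pt "0 0 -3" --pt "0 0 0" --pt "0 0 0" --yaw '[0, 0, 0, 0, 0, 0, 0, 0]'

```text
t: 12.15
ee_pos: [637.5, -16.1, 36.8]
orientation: [1.438, 2.793, 0.0]
ft_force: [0.1, 1.7, -2.1]
width: 57.7
grasp_force: 30.0
```

Call:
play_rows --pt "0 0 -1.5" --pt "0 0 0" --pt "0 0 0" --yaw '[0, 0, 0]'

```text
t: 12.4
ee_pos: [637.6, -16.1, 35.6]
orientation: [1.437, 2.793, 0.0]
ft_force: [0.0, 0.2, -1.6]
width: 57.8
grasp_force: 30.0
```

Call:
play_rows --pt "0 0 -1" --pt "0 0 -0.5" --pt "0 0 0" --pt "0 0 0" --yaw '[0, 0, 0, 0]'

```text
t: 12.73
ee_pos: [637.3, -16.0, 33.7]
orientation: [-1.438, -2.793, 0.0]
ft_force: [0.2, 0.0, -1.4]
width: 57.8
grasp_force: 30.0
```

```bash
python3 - <<'E'
from h import *
o=ctrl.get_obs();print(np.round(o['ee_pos'],1),np.round(o['ft_force'],1))
im,W=wcloud();print('hL wrist',fit(W,637,-16,9,20,50),fit(W,637,-16,40,65,40))
im=viewer.get_image('scene');W=cloud(im);save(im,'s3.png');print(fit(W,637,-16,9,20,50),fit(W,637,-16,25,60,33))
E
```

```text
[637.3 -16.   33.7] [ 0.2  0.  -1.4]
hL wrist (2065, array([625.,  -0.]), array([76., 38.]), 36, np.float32(14.0)) (2872, array([625.,   0.]), array([76., 23.]), 35, np.float32(54.0))
(158, array([658., -20.]), array([76., 36.]), 73, np.float32(14.0)) (8, array([658., -31.]), array([16.,  1.]), 48, np.float32(30.0))
```

Call:
play_rows --pt "0 0 -0.7" --pt "0 0 -0.5" --pt "0 0 0" --pt "0 0 0" --yaw '[0, 0, 0, 0]'

```text
t: 13.17
ee_pos: [637.3, -16.0, 32.4]
orientation: [-1.438, -2.793, 0.0]
ft_force: [-0.4, 0.8, -1.5]
width: 57.5
grasp_force: 30.0
```

Call:
play_rows --pt "0 0 0" --pt "0 0 0" --pt "0 0 0" --pt "0 0 0" --pt "0 0 0" --pt "0 0 0" --yaw '[0, 0, 0, 0, 0, 0]' --gripper 0

```text
t: 13.67
ee_pos: [637.4, -16.0, 32.6]
orientation: [1.438, 2.793, 0.0]
ft_force: [-0.7, 0.3, 0.3]
width: 87.3
grasp_force: 0.0
```

Call:
play_rows --pt "0 0 10" --pt "0 0 30" --pt "0 0 40" --pt "0 0 38" --pt "0 0 0" --yaw '[0, 0, 0, 0, 0]'

```text
t: 14.08
ee_pos: [642.1, -16.2, 159.1]
orientation: [1.432, 2.783, 0.008]
ft_force: [1.9, 0.3, 1.4]
width: 88.2
grasp_force: 0.0
```

Call:
play_rows --pt "-4.9 -37 0" --pt "-4.9 -37 0" --pt "-4.9 -37 0" --pt "-4.9 -37 0" --pt "-4.9 -37 0" --pt "-4.9 -37 0" --pt "-4.9 -37 0" --pt "-4.9 -37 0" --yaw '[3.1, 3.1, 3.1, 3.1, 3.1, 3.1, 3.1, 3.1]'

```text
t: 14.75
ee_pos: [597.8, -313.9, 151.2]
orientation: [0.8, 3.037, -0.0]
ft_force: [1.2, 0.3, 0.1]
width: 87.7
grasp_force: 0.0
```

Call:
play_rows --pt "0 0 0" --pt "0 0 0" --pt "0 0 0" --pt "0 0 0" --yaw '[0, 0, 0, 0]'

```text
t: 15.08
ee_pos: [598.3, -310.8, 150.6]
orientation: [-0.803, -3.037, -0.0]
ft_force: [0.0, -0.7, -0.8]
width: 87.9
grasp_force: 0.0
```

```bash
cat >> h.py <<'E'
def st():
    o=ctrl.get_obs();y=R.from_rotvec(o['orientation']).as_matrix()[:2,1]
    print('t',round(o['t'],1),'tcp',np.round(o['ee_pos'],1),'close dir',round(np.degrees(np.arctan2(y[1],y[0]))%180,1),'q6',round(o['qpos'][5],2))
E
python3 - <<'E'
from h import *
st();im,W=wcloud();print('wrist carton',fit(W,598,-312,74,86,50))
for c in('top','scene'):
    W=cloud(viewer.get_image(c));print(c,'jarL',fit(W,637,-16,74,90,40))
E
```

```text
t 15.1 tcp [ 598.3 -310.8  150.6] close dir 60.4 q6 -1.55
wrist carton (5175, array([ 599., -313.]), array([36., 66.]), 60, np.float32(80.0))
top jarL (717, array([635., -15.]), array([57., 57.]), 64, np.float32(83.0))
scene jarL (852, array([637., -13.]), array([57., 56.]), 18, np.float32(83.0))
```

Call:
play_rows --pt "0 0 -30" --pt "0 0 -40" --pt "0 0 -30" --pt "0 0 -15" --pt "0 0 -5" --pt "0 0 0" --yaw '[0, 0, 0, 0, 0, 0]'

```text
t: 15.73
ee_pos: [598.0, -311.3, 29.6]
orientation: [-0.803, -3.035, -0.001]
ft_force: [0.1, -0.0, 0.3]
width: 87.9
grasp_force: 0.0
```

Call:
play_rows --pt "0 0 0" --pt "0 0 0" --pt "0 0 0" --pt "0 0 0" --pt "0 0 0" --pt "0 0 0" --pt "0 0 0" --pt "0 0 0" --yaw '[0, 0, 0, 0, 0, 0, 0, 0]' --gripper 1

```text
t: 16.4
ee_pos: [598.2, -312.1, 30.6]
orientation: [0.804, 3.037, -0.0]
ft_force: [0.2, 0.5, -0.2]
width: 38.0
grasp_force: 0.0
```

```bash
python3 -c "
from h import *
st()"
```

```text
t 16.4 tcp [ 598.2 -312.1   30.6] close dir 60.3 q6 -1.55
```

Call:
play_rows --pt "0 0 0" --pt "0 0 0" --pt "0 0 0" --pt "0 0 15" --pt "0 0 35" --pt "0 0 35" --pt "0 0 35" --pt "0 0 0" --yaw '[0, 0, 0, 0, 0, 0, 0, 0]'

```text
t: 17.07
ee_pos: [602.1, -314.1, 159.1]
orientation: [0.801, 3.026, -0.005]
ft_force: [2.1, -1.0, -0.3]
width: 35.9
grasp_force: 30.0
```

Call:
play_rows --pt "0.6 27 0" --pt "0.6 27 0" --pt "0.6 27 0" --pt "0.6 27 0" --pt "0.6 27 0" --pt "0.6 27 0" --pt "0.6 27 0" --pt "0.6 27 0" --yaw '[0, 0, 0, 0, 0, 0, 0, 0]'

```text
t: 17.73
ee_pos: [602.7, -94.7, 151.0]
orientation: [0.804, 3.037, 0.0]
ft_force: [1.0, 0.0, -0.8]
width: 35.9
grasp_force: 30.0
```

Call:
play_rows --pt "0.6 27 0" --pt "0.6 27 0" --pt "0.6 27 0" --pt "0.6 27 0" --pt "0.6 27 0" --pt "0.6 27 0" --pt "0.6 27 0" --pt "0.6 27 0" --yaw '[-3, -3, -3, -3, -3, -3, -3, -3]'

```text
t: 18.4
ee_pos: [607.5, 121.3, 150.9]
orientation: [1.422, 2.801, 0.0]
ft_force: [-0.0, -0.4, -1.0]
width: 36.2
grasp_force: 30.0
```

Call:
play_rows --pt "0.6 27 0" --pt "0.6 27 0" --pt "0.6 27 0" --pt "0.6 27 0" --pt "0.6 27 0" --pt "0.6 27 0" --pt "0.6 27 0" --pt "0.6 27 0" --yaw '[-3, -3, -3, -3, -3, -3, -3, -1.3]'

```text
t: 19.07
ee_pos: [612.3, 337.3, 150.9]
orientation: [-1.937, -2.474, 0.0]
ft_force: [-0.7, -0.4, -1.0]
width: 35.9
grasp_force: 30.0
```

Call:
play_rows --pt "0 0 0" --pt "0 0 0" --pt "0 0 0" --pt "0 0 0" --yaw '[0, 0, 0, 0]'

```text
t: 19.4
ee_pos: [612.4, 334.7, 150.5]
orientation: [-1.934, -2.476, 0.001]
ft_force: [0.1, -0.2, -1.4]
width: 35.9
grasp_force: 30.0
```

```bash
python3 - <<'E'
from h import *
im,W=wcloud();st();print('wrist hO',fit(W,612,337,9,20,60))
for c in ('top','scene'):
    W=cloud(viewer.get_image(c));print(c,'hO',fit(W,612,337,9,20,60))
E
```

```text
t 19.4 tcp [612.6 334.7 150.5] close dir 14.0 q6 0.24
wrist hO (787, array([607., 360.]), array([56., 40.]), 14, np.float32(14.0))
top hO (251, array([612., 335.]), array([58., 87.]), 14, np.float32(14.0))
scene hO (521, array([613., 338.]), array([58., 87.]), 14, np.float32(14.0))
```

Call:
play_rows --pt "0 2 -20" --pt "0 0 -35" --pt "0 0 -30" --pt "0 0 -15" --pt "0 0 -8" --pt "0 0 -5" --pt "0 0 -3" --pt "0 0 0" --yaw '[0, 0, 0, 0, 0, 0, 0, 0]'

```text
t: 20.22
ee_pos: [613.3, 338.2, 35.3]
orientation: [1.933, 2.475, 0.002]
ft_force: [0.3, -0.2, -1.5]
width: 36.0
grasp_force: 30.0
```

Call:
play_rows --pt "0 0 -0.7" --pt "0 0 -0.5" --pt "0 0 0" --yaw '[0, 0, 0]'

```text
t: 20.47
ee_pos: [613.1, 338.3, 34.3]
orientation: [1.933, 2.476, 0.002]
ft_force: [-0.2, 0.7, -1.2]
width: 35.9
grasp_force: 30.0
```

Call:
play_rows --pt "0 0 -0.6" --pt "0 0 -0.6" --pt "0 0 0" --yaw '[0, 0, 0]'

```text
t: 20.72
ee_pos: [613.1, 338.3, 33.5]
orientation: [1.933, 2.476, 0.002]
ft_force: [-2.5, -0.3, 7.0]
width: 35.8
grasp_force: 30.0
```

Call:
play_rows --pt "0 0 0" --pt "0 0 0" --pt "0 0 0" --pt "0 0 0" --pt "0 0 0" --pt "0 0 0" --yaw '[0, 0, 0, 0, 0, 0]' --gripper 0

```text
t: 21.22
ee_pos: [612.5, 338.0, 31.9]
orientation: [-1.933, -2.476, 0.0]
ft_force: [0.2, 0.9, -0.0]
width: 72.6
grasp_force: 0.0
```

Call:
play_rows --pt "0 0 10" --pt "0 0 30" --pt "0 0 40" --pt "0 0 38" --pt "0 0 0" --pt "0 0 0" --yaw '[0, 0, 0, 0, 0, 0]'

```text
t: 21.72
ee_pos: [614.4, 338.9, 154.0]
orientation: [1.932, 2.474, 0.009]
ft_force: [0.1, 0.6, -0.5]
width: 87.8
grasp_force: 0.0
```

```bash
python3 - <<'E'
from h import *
im,W=wcloud();st();print('wrist carton',fit(W,612,337,74,90,55))
E
```

```text
t 21.8 tcp [613.  338.2 151.6] close dir 14.0 q6 0.24
wrist carton (5216, array([613., 336.]), array([36., 66.]), 14, np.float32(82.0))
```

Call:
play_rows --pt "0.4 -30.8 0" --pt "0.4 -30.8 0" --pt "0.4 -30.8 0" --pt "0.4 -30.8 0" --pt "0.4 -30.8 0" --pt "0.4 -30.8 0" --pt "0.4 -30.8 0" --pt "0.4 -30.8 0" --yaw '[-2, -2.5, 0, 0, 0, 0, 0, 0]'

```text
t: 22.43
ee_pos: [614.2, 90.0, 148.2]
orientation: [-2.027, -2.397, 0.004]
ft_force: [0.3, -0.7, -1.0]
width: 88.4
grasp_force: 0.0
```

Call:
play_rows --pt "0.4 -30.8 0" --pt "0.4 -30.8 0" --pt "0.4 -30.8 0" --pt "0.4 -30.8 0" --pt "0.4 -30.8 0" --pt "0.4 -30.8 0" --pt "0.4 -30.8 0" --pt "0.4 -30.8 0" --yaw '[0, 0, 0, 0, 0, 0, 0, 0]'

```text
t: 23.1
ee_pos: [617.5, -156.0, 148.1]
orientation: [-2.027, -2.396, 0.002]
ft_force: [0.7, -0.1, -0.4]
width: 87.6
grasp_force: 0.0
```

Call:
play_rows --pt "0 0 0" --pt "0 0 0" --pt "0 0 0" --pt "0 0 0" --pt "0 0 0" --yaw '[0, 0, 0, 0, 0]'

```text
t: 23.52
ee_pos: [618.7, -153.5, 149.6]
orientation: [-2.027, -2.399, 0.001]
ft_force: [-0.1, 0.2, 1.1]
width: 87.9
grasp_force: 0.0
```

```bash
python3 - <<'E'
from h import *
im,W=wcloud();st();print('wrist carrier',fit(W,618,-155,50,90,45));save(im,'w4.png')
E
```

```text
t 23.6 tcp [ 618.9 -153.6  149.8] close dir 9.6 q6 -0.43
wrist carrier (4942, array([ 618., -155.]), array([50., 51.]), 10, np.float32(67.0))
```

View pics/w4.png

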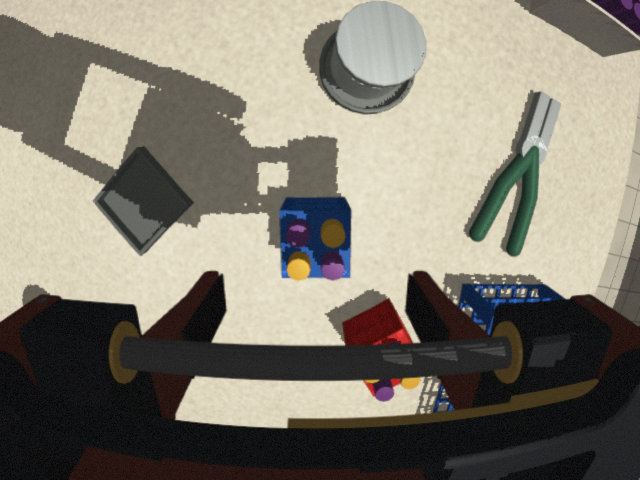

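The blue carrier sits square between the fingers at (315,240), and the red one stands clear at (380,345).

Call:
play_rows --pt "0 -1 -35" --pt "0 0 -40" --pt "0 0 -30" --pt "0 0 -15" --pt "0 0 -6" --pt "0 0 0" --yaw '[0, 0, 0, 0, 0, 0]'

```text
t: 24.07
ee_pos: [618.5, -155.2, 23.1]
orientation: [-2.027, -2.398, 0.001]
ft_force: [-0.7, -0.5, -0.5]
width: 87.8
grasp_force: 0.0
```

Call:
play_rows --pt "0 0 0" --pt "0 0 0" --pt "0 0 0" --pt "0 0 0" --pt "0 0 0" --pt "0 0 0" --pt "0 0 0" --pt "0 0 0" --yaw '[0, 0, 0, 0, 0, 0, 0, 0]' --gripper 1

```text
t: 24.73
ee_pos: [619.3, -156.0, 24.7]
orientation: [2.029, 2.398, 0.0]
ft_force: [-1.3, 0.1, 5.7]
width: 49.5
grasp_force: 30.0
```

```bash
python3 -c "
from h import *
st()"
```

```text
t 24.7 tcp [ 619.3 -156.    24.7] close dir 9.5 q6 -0.43
```

Call:
play_rows --pt "0 0 15" --pt "0 0 30" --pt "0 0 15" --yaw '[0, 0, 0]'

```text
t: 24.98
ee_pos: [619.5, -156.0, 86.5]
orientation: [2.029, 2.398, 0.001]
ft_force: [0.8, -0.2, -1.1]
width: 50.0
grasp_force: 30.0
```

Call:
play_rows --pt "-19.8 -0.1 0" --pt "-19.8 -0.1 0" --pt "-19.8 -0.1 0" --pt "-19.8 -0.1 0" --pt "-19.8 -0.1 0" --pt "-19.8 -0.1 0" --pt "-19.8 -0.1 0" --pt "-19.8 -0.1 0" --yaw '[5.1, 5.1, 5.1, 5.1, 5.1, 5.1, 5.1, 5.1]'

```text
t: 25.65
ee_pos: [459.6, -156.5, 84.7]
orientation: [1.059, 2.957, 0.0]
ft_force: [0.2, 1.0, -2.0]
width: 49.5
grasp_force: 30.0
```

Call:
play_rows --pt "0 0 0" --pt "0 0 0" --pt "0 0 0" --pt "0 0 0" --yaw '[0, 0, 0, 0]'

```text
t: 25.98
ee_pos: [462.0, -156.9, 84.5]
orientation: [1.067, 2.953, 0.0]
ft_force: [0.4, -0.1, -1.2]
width: 49.8
grasp_force: 30.0
```

```bash
python3 - <<'E'
from h import *
im,W=wcloud();st();print('wrist hQ',fit(W,460,-156,9,20,55))
for c in ('top','scene'):
    W=cloud(viewer.get_image(c));print(c,'hQ',fit(W,460,-156,9,20,55))
E
```

```text
t 26.0 tcp [ 461.8 -156.8   84.4] close dir 50.3 q6 -1.23
wrist hQ (1239, array([ 443., -144.]), array([71., 29.]), 52, np.float32(14.0))
top hQ 0
scene hQ (241, array([ 461., -156.]), array([73., 70.]), 51, np.float32(14.0))
```

Call:
play_rows --pt "-1 0 -20" --pt "0 0 -15" --pt "0 0 -10" --pt "0 0 -6" --pt "0 0 -4" --pt "0 0 -1" --pt "0 0 -0.5" --pt "0 0 0" --yaw '[0, 0, 0, 0, 0, 0, 0, 0]'

```text
t: 26.8
ee_pos: [460.0, -156.8, 27.9]
orientation: [1.066, 2.954, -0.0]
ft_force: [0.5, 0.3, -1.5]
width: 49.4
grasp_force: 30.0
```

Call:
play_rows --pt "0 0 -0.6" --pt "0 0 -0.5" --pt "0 0 0" --yaw '[0, 0, 0]'

```text
t: 27.05
ee_pos: [460.1, -156.8, 27.6]
orientation: [1.066, 2.954, -0.0]
ft_force: [-2.1, 1.7, 8.6]
width: 50.0
grasp_force: 30.0
```

Contact with the floor. I'll release and rise.

Call:
play_rows --pt "0 0 0" --pt "0 0 0" --pt "0 0 0" --pt "0 0 0" --pt "0 0 0" --pt "0 0 0" --yaw '[0, 0, 0, 0, 0, 0]' --gripper 0

```text
t: 27.55
ee_pos: [459.6, -156.6, 26.4]
orientation: [-1.066, -2.955, 0.0]
ft_force: [-0.2, -0.6, -1.0]
width: 85.6
grasp_force: 0.0
```

Call:
play_rows --pt "0 0 10" --pt "0 0 30" --pt "0 0 40" --pt "0 0 40" --pt "0 0 40" --pt "-20 0 20" --pt "0 0 0" --pt "0 0 0" --yaw '[0, 0, 0, 0, 0, 0, 0, 0]'

```text
t: 28.22
ee_pos: [439.7, -156.8, 207.9]
orientation: [1.066, 2.952, -0.0]
ft_force: [-0.2, -0.2, -0.5]
width: 88.2
grasp_force: 0.0
```

Call:
play_rows --pt "-30 0 0" --pt "-30 0 0" --pt "0 0 0" --pt "0 0 0" --yaw '[0, 0, 0, 0]'

```text
t: 28.55
ee_pos: [378.2, -156.2, 205.2]
orientation: [-1.067, -2.952, -0.0]
ft_force: [0.7, 1.0, -0.1]
width: 87.8
grasp_force: 0.0
```

```bash
python3 - <<'E'
from h import *
st()
C=dict(jarL=(637,-16,74,90,40),jarS=(625,150,64,80,40),carton=(612,337,74,90,55),carrier=(460,-156,50,95,50),bowl=(433,147,18,45,65),tape=(468,335,15,35,55))
im,W=wcloud();print('wrist carrier',fit(W,*C['carrier']))
for c in ('top','scene'):
    im=viewer.get_image(c);W=cloud(im);save(im,c+'9.png')
    for n,a in C.items(): print(c,n,fit(W,*a))
E
```

```text
t 28.6 tcp [ 378.2 -156.2  205.2] close dir 50.3 q6 -1.3
wrist carrier (3021, array([ 459., -156.]), array([51., 51.]), 50, np.float32(71.0))
top jarL (716, array([635., -15.]), array([57., 57.]), 32, np.float32(83.0))
top jarS (351, array([624., 149.]), array([39., 39.]), 35, np.float32(73.0))
top carton (721, array([612., 335.]), array([37., 68.]), 14, np.float32(83.0))
top carrier (38, array([ 483., -158.]), array([20., 12.]), 47, np.float32(72.0))
top bowl (619, array([433., 146.]), array([84., 83.]), 1, np.float32(27.0))
top tape (689, array([467., 334.]), array([66., 67.]), 9, np.float32(24.0))
scene jarL (858, array([637., -13.]), array([57., 56.]), 18, np.float32(83.0))
scene jarS (448, array([625., 152.]), array([39., 39.]), 42, np.float32(72.0))
scene carton (991, array([614., 338.]), array([37., 67.]), 14, np.float32(82.0))
scene carrier (611, array([ 459., -155.]), array([54., 51.]), 51, np.float32(71.0))
scene bowl (549, array([434., 149.]), array([83., 84.]), 47, np.float32(27.0))
scene tape (738, array([470., 336.]), array([67., 67.]), 16, np.float32(24.0))
```

View pics/scene9.png

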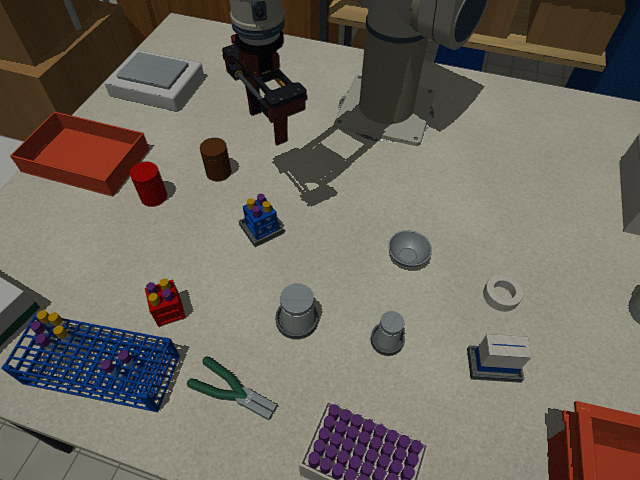

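All four stand seated in their holders: carrier (261,220), large jar (297,308), small jar (389,332), carton (502,355). Each is within about 3 mm of centre, and the bowl and tape haven't moved.

```bash
python3 -c "
from workcell import ticket
print(ticket.close_job())"
```

```text
the job is handed in; nothing more can be done
None
```

The job is handed in: in the last camera check all four things stood seated in their own holders within about 3 mm of centre, the bowl and tape had not moved, and the arm was clear; on the way, the large jar briefly caught its holder's rim and was lifted and re-placed (verdict not shown to me).

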